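Unload the vise and clear the bench into the bins

TASK

The bracket in the vise is finished: slide the vise jaw fully open by its red handle, lift the bracket out into the yellow tray, and slide the empty jaw fully shut again. Clear the bench by sorting everything left lying about: sockets into the blue bin, spanners into the orange bin, brake pads into the grey bin (the vise and the sorting may be done in either order). Leave the grease tin, mug, oil bottle, filter box and hammer where they are.

Things in the scene. Friction and masses are not known exactly. Their poses are not given: they have to be found in the camera images.
- vise: blue low machine vise fixed to the bench. Origin: on the bench top, on the vise's centre line, 70 mm before the fixed jaw's face; x runs along the slide towards the fixed jaw, z up. Body from x = -130 to +100 mm, 100 mm wide; flat bed 30 mm above the bench; fixed jaw at x = 70 to 100 mm, its top 65 mm above the bench
- jaw (a joint): travel of the vise's moving jaw (m) along the vise's -x: 0 shut against its stop (jaw faces then 10 mm apart), about 0.043 holding the bracket, 0.085 fully open at its stop. About 6 N of friction; stays where left. A hold-down lip reaches 8 mm past the jaw's face over the edge of the bracket's base plate, so the bracket cannot be lifted until the jaw has opened 8 mm more
- jaw_handle (a point): centre of the top of the red square handle post on the grey moving jaw: 20 by 20 mm, 50 mm tall, sides square to the vise, top 110 mm above the bench, 45 mm behind the jaw's face. The jaw is a block 65 mm long (vise x), 88 wide, its top 60 mm above the bench
- bracket: finished steel weldment lying between the vise jaws, 0.42 kg: base plate 50 (x) by 70 (y) by 10 mm with an upright rib in its middle, 28 (x) by 12 (y) mm and 45 mm tall, top 55 mm above the underside. Origin: centre of the underside; z up the rib. It is best gripped across the rib's 12 mm
- tray: yellow open tray for finished work, fixed to the bench, 110 (x) by 130 (y) mm outside, 30 high, walls and floor 4 mm; origin: centre of its underside, z up
- bin_blue: blue open plastic parts bin, fixed to the bench: 115 (x) by 120 (y) mm outside, 45 high, walls and floor 4 mm; origin: centre of its underside; x along its 115 mm side, z up. For the sockets
- bin_orange: orange open plastic parts bin, fixed to the bench: 115 (x) by 120 (y) mm outside, 45 high, walls and floor 4 mm; origin: centre of its underside; x along its 115 mm side, z up. For the spanners
- bin_grey: grey open plastic parts bin, fixed to the bench: 115 (x) by 120 (y) mm outside, 45 high, walls and floor 4 mm; origin: centre of its underside; x along its 115 mm side, z up. For the brake pads
- socket1: dark round socket with a bright band, diameter 28 mm, 34 mm tall, 80 g, standing on the bench; origin: its centre; z along its axis. May be absent
- socket2: dark round socket with a bright band, diameter 28 mm, 34 mm tall, 80 g, standing on the bench; origin: its centre; z along its axis. May be absent
- socket3: dark round socket with a bright band, diameter 28 mm, 34 mm tall, 80 g, standing on the bench; origin: its centre; z along its axis. May be absent
- spanner1: bright stubby spanner lying flat, 95 mm long (x), 13 wide (y) in the middle, round 23 mm heads at both ends, 10 mm thick (shank 9), 90 g; origin: its centre, z up. May be absent
- spanner2: bright stubby spanner lying flat, 95 mm long (x), 13 wide (y) in the middle, round 23 mm heads at both ends, 10 mm thick (shank 9), 90 g; origin: its centre, z up. May be absent
- spanner3: bright stubby spanner lying flat, 95 mm long (x), 13 wide (y) in the middle, round 23 mm heads at both ends, 10 mm thick (shank 9), 90 g; origin: its centre, z up. May be absent
- pad1: brake pad lying flat, red backing plate with black lining, 80 (x) by 44 (y) by 15 mm, 0.2 kg; origin: its centre, z up. May be absent
- pad2: brake pad lying flat, red backing plate with black lining, 80 (x) by 44 (y) by 15 mm, 0.2 kg; origin: its centre, z up. May be absent
- grease_tin: red-labelled tin, diameter 56 mm, 55 mm tall, standing between the vise and the items; leave alone. Origin: centre of underside
- oil_bottle: black bottle, 60 mm diameter, 140 mm tall, at the edge of the work area; leave alone. Origin: centre of underside
- mug: white mug, 76 mm diameter, 90 mm tall, at the edge of the work area; leave alone. Origin: centre of underside
- oil_filter: cardboard box 75 by 75 by 90 mm at the right; leave alone. Origin: centre of underside
- hammer: hammer lying at the near right corner; leave alone. Origin: under its middle

How it is judged:
On the way, in this order (a step that is already met when the one before it is completed fails the run):
1. the jaw is slid open while the bracket still lies in the vise (value of joint jaw above 0.065 m and x of bracket in the frame of vise between -0.075 and 0.075 m and y of bracket in the frame of vise between -0.05 and 0.05 m and z of bracket in the frame of vise between 0.015 and 0.05 m), for 0.2 s.
2. the bracket lies in the yellow tray, let go (x of bracket in the frame of tray between -0.05 and 0.05 m and y of bracket in the frame of tray between -0.058 and 0.058 m and z of bracket in the frame of tray between 0 and 0.05 m and linear speed of bracket below 0.03 m/s and contact force between the fingers and bracket below 0.1 N), for 0.2 s.
3. the empty vise is shut again (value of joint jaw below 0.008 m), for 0.2 s.
At the end, for the whole second after the job is handed in: every socket present has its centre inside the blue bin, every spanner inside the orange bin and every brake pad inside the grey bin (within the walls and not above 50 mm, sockets 65 mm), the bracket is in the yellow tray, the vise jaw is within 8 mm of shut, and all is at rest (x of socket1 in the frame of bin_blue between -0.053 and 0.053 m and y of socket1 in the frame of bin_blue between -0.055 and 0.055 m and z of socket1 in the frame of bin_blue between 0.002 and 0.065 m and linear speed of each of socket1, socket2, socket3, spanner1, spanner2, spanner3, pad1, pad2, bracket below 0.03 m/s and x of socket2 in the frame of bin_blue between -0.053 and 0.053 m and y of socket2 in the frame of bin_blue between -0.055 and 0.055 m and z of socket2 in the frame of bin_blue between 0.002 and 0.065 m and x of socket3 in the frame of bin_blue between -0.053 and 0.053 m and y of socket3 in the frame of bin_blue between -0.055 and 0.055 m and z of socket3 in the frame of bin_blue between 0.002 and 0.065 m and x of spanner1 in the frame of bin_orange between -0.053 and 0.053 m and y of spanner1 in the frame of bin_orange between -0.055 and 0.055 m and z of spanner1 in the frame of bin_orange between 0.002 and 0.05 m and x of spanner2 in the frame of bin_orange between -0.053 and 0.053 m and y of spanner2 in the frame of bin_orange between -0.055 and 0.055 m and z of spanner2 in the frame of bin_orange between 0.002 and 0.05 m and x of spanner3 in the frame of bin_orange between -0.053 and 0.053 m and y of spanner3 in the frame of bin_orange between -0.055 and 0.055 m and z of spanner3 in the frame of bin_orange between 0.002 and 0.05 m and x of pad1 in the frame of bin_grey between -0.053 and 0.053 m and y of pad1 in the frame of bin_grey between -0.055 and 0.055 m and z of pad1 in the frame of bin_grey between 0.002 and 0.05 m and x of pad2 in the frame of bin_grey between -0.053 and 0.053 m and y of pad2 in the frame of bin_grey between -0.055 and 0.055 m and z of pad2 in the frame of bin_grey between 0.002 and 0.05 m and x of bracket in the frame of tray between -0.05 and 0.05 m and y of bracket in the frame of tray between -0.058 and 0.058 m and z of bracket in the frame of tray between 0 and 0.05 m and value of joint jaw below 0.008 m); the robot touches nothing.
It fails at once if a bystander (tin, bottle, mug, filter box, hammer) is shifted by more than 40 mm (distance of any of grease_tin, oil_bottle, mug, oil_filter, hammer from where it was at the start of the episode above 0.04 m).
Of socket1, socket2, socket3, spanner1, spanner2, spanner3, pad1, pad2 only 5 to 7 are there at a start; the rules pass over those that are not, and their reading is None.
At some moment in a run one of socket1, socket2, socket3, spanner1, spanner2, spanner3, pad1, pad2 may be knocked a few centimetres aside while the robot is not near it.
Once in a run the grip may slacken for a moment while it holds something.
It also fails if it takes over 210 s, if anything falls off the work surface, if the arm or the gripper's body presses on something with over 40 N, if the wrist force passes 120 N, or if a joint passes its speed limit or range.

ROBOT

A 6-joint arm with a two-finger parallel gripper is mounted at the origin on the work surface. World frame = base frame: x ahead of the robot, y to its left, z up, the work surface at z = 0. Lengths are in m, angles in rad, forces in N, time in s.
With the tool pointing down it reaches from about 0.4 to 0.925 m from the base axis. Payload 3.4 kg.
Tool frame: the origin (TCP) lies midway between the tips of the shut fingers; the grasp point (between the pads) lies 19 mm behind it (r.hold_point_z is the distance from the TCP to the grasp point, in m); z points along the fingers, y is the line along which they close (so a half turn about z gives the same grasp; the last joint's range is limited). The gripper opens to 85 mm and grips with 20 to 120 N. Pads are 22 mm wide; open, the fingers measure 114 mm over their backs; the gripper's body (76 mm by 85 mm) begins 54 mm behind the grasp point. The pads swing forward as they close: fully open they stand 13 mm farther back than shut.
Start: joints at [1.216, 0.307, 1.506, -0, 1.328, -0.073], TCP at [0.159, 0.552, 0.196] pointing down, gripper open.
Joint ranges: [-3.12, 3.12], [-1.05, 2.28], [0.14, 2.33], [-1.42, 4.57], [0.1, 2.73], [-2.68, 2.68]. Speed limits (rad/s): [2.57, 2.57, 3.14, 3.14, 3.14, 3.14].

INTERFACE

Orientations are given as a 3x3 rotation matrix whose columns are the frame's x, y, z axes.
In Python, from cell import r, cams gives the robot as it stands.
- The arm moves only by the shell command python3 -m pendant 'ROWS' [FORCE]. ROWS is JSON, a list that holds one entry, the list of rows, each a list of 7 numbers: the shift along the world's x, y, z in units of 30 mm (1.0 is 30 mm), then the turn, a rotation vector about the world's x, y, z in units of 6 degrees (1.0 is 6 degrees), then the opening, from -1 (shut) to 1 (fully open), so that 0 is half open. In form: [[[x, y, z, wx, wy, wz, jaw], ...]]. A call has 1 to 10 rows; each row shifts and turns the commanded pose from where the row before left it; what a row does not reach is not made up. A row lasts 1/8 s, in which the tool goes at most 62.5 mm and 10.7 degrees, less where a joint would pass 70% of its speed; a pose out of reach is approached as far as the arm can. A call is refused whole if a number of a shift passes 1 or a number of a turn 1, either way. A call with a gripper value outside its range is refused whole. The fingers move at their own pace and stop on an object; FORCE is the grip in N (left out, the last holds). Time passes only in rows, so rows that do not move let the fingers close. It gives the time, the measured TCP pose, the force, the opening and the grip force at its end, in the units of the state.
- r.get_state(): the state, without advancing time (a new reading comes with each control period).
- cams.snapshot(name): name is "side" or "top" or "wrist"; returns (picture, depth): 480x640x3 uint8, blue, green, red; 480x640 float32, m along the optical axis (not along the pixel's ray), 0 where there is no reading.
- cams.camera_model(name): a dict with "mtx" (3x3 intrinsics, pixels), "rvec" (rotation vector, rad) and "tvec" (3), from world to camera coordinates, as OpenCV has them; the wrist camera has in their place "T_tool_cam" (4x4, takes a point from camera to tool coordinates, whose origin is the TCP and whose axes are the flange's). Camera axes: x right, y down, z forward; pixel columns grow to the right and rows downward; lengths in m; the calibration is good to about 2 mm. A picture is of the moment at which its call begins: read the wrist's pose just before it. camera_model takes no time and is no camera call.
- r.job_done(): hands the job in; it is judged then, once.
The state is a dict: "t": time; "q": joint angles; "qd": joint speeds; "joint_torque": joint torques, N m; "tool_pos": TCP position; "tool_rot": TCP orientation; "wrist_force": force on the tool from outside, world axes, zero at the start; "torque": the same for the moment, N m; "gripper_width": opening from 0.0 (shut) to 1.0 (fully open); "gripper_force": force on a finger pad.
Only numpy, scipy, OpenCV 4.12 (cv2) and the standard library are available. Lean on these libraries where they do the work, as an engineer would, in place of code of your own. Each camera call takes 0.05 s, during which the arm holds its last target. There are 200 camera calls.

## Working session

There is one attempt and no reset: what is moved stays moved. The work goes in short steps, Python scripts to look and compute and a shell command to move; the robot and the scene stay as the last step left them, time stands still between calls to the robot, and variables do not carry over. Pictures are saved under pics/ and viewed, at most 14 in all, crops included, and the job is handed in when it is done.

```bash
ls; mkdir -p pics; python3 - <<'E'
from cell import r,cams
import cv2,numpy as np
s=r.get_state();print({k:np.round(v,3).tolist() for k,v in s.items()},r.hold_point_z)
for n in ['top','side']:
    p,d=cams.snapshot(n);cv2.imwrite(f'pics/{n}0.png',p);np.save(f'pics/{n}0.npy',d)
    m=cams.camera_model(n);print(n,m)
print(cams.camera_model('wrist'))
E
```

```text
pics
{'t': 0.0, 'q': [1.217, 0.308, 1.508, 0.0, 1.328, -0.074], 'qd': [0.002, -0.001, 0.001, 0.0, 0.0, -0.0], 'joint_torque': [-0.003, -45.754, -25.192, -0.001, 0.013, -0.0], 'tool_pos': [0.159, 0.552, 0.195], 'tool_rot': [[-0.961, 0.277, -0.001], [0.277, 0.961, -0.002], [0.0, -0.002, -1.0]], 'wrist_force': [0.859, -0.646, 0.245], 'torque': [0.003, -0.05, 0.049], 'gripper_force': 0.0, 'gripper_width': 1.0} 0.0187
top {'mtx': array([[472.80418723,   0.        , 317.47451258],
       [  0.        , 472.80418723, 234.6670936 ],
       [  0.        ,   0.        ,   1.        ]]), 'rvec': array([ 2.17364148, -2.17096103,  0.121284  ]), 'tvec': array([-0.0966697 ,  0.54514378,  0.99839878])}
side {'mtx': array([[561.25967702,   0.        , 310.06915697],
       [  0.        , 561.25967702, 246.33668042],
       [  0.        ,   0.        ,   1.        ]]), 'rvec': array([ 2.10557347, -0.7848246 ,  0.36160538]), 'tvec': array([-0.48577018,  0.26491019,  1.03834023])}
{'mtx': array([[337.82179033,   0.        , 315.42526998],
       [  0.        , 337.82179033, 238.6906249 ],
       [  0.        ,   0.        ,   1.        ]]), 'T_tool_cam': array([[-6.42949690e-04, -9.60958115e-01, -2.76693129e-01,
         6.98673248e-02],
       [ 9.99999782e-01, -5.75619503e-04, -3.24559260e-04,
        -9.34080520e-04],
       [ 1.52617893e-04, -2.76693277e-01,  9.60958275e-01,
        -1.78490162e-01],
       [ 0.00000000e+00,  0.00000000e+00,  0.00000000e+00,
         1.00000000e+00]])}
```

View pics/top0.png

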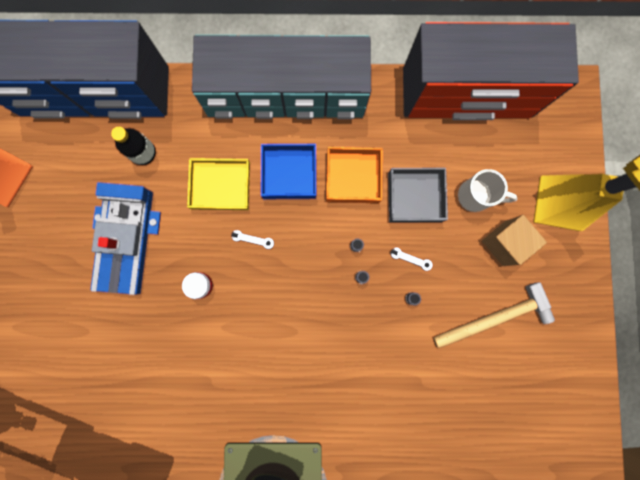

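View pics/side0.png

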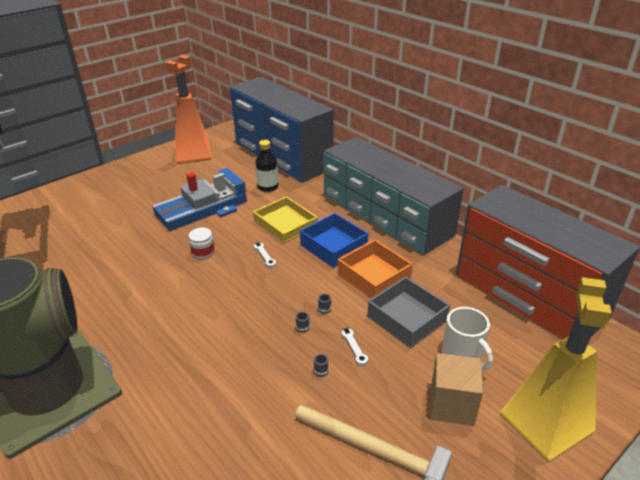

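The top view shows the vise at about (120,240) with its red handle at (107,242). The yellow, blue, orange and grey containers are at (218,184), (288,171), (354,175) and (417,194). There are two spanners, at (252,240) and (411,259), and three sockets, at (357,245), (362,278) and (413,299). I see no pads. The side view agrees.

```bash
cat > h.py <<'E'
import cv2,numpy as np
from cell import r,cams
def cam(n,s=None):
    m=cams.camera_model(n)
    if n=='wrist':
        T=np.eye(4);T[:3,:3]=s['tool_rot'];T[:3,3]=s['tool_pos'];T=T@m['T_tool_cam'];return m['mtx'],T[:3,:3],T[:3,3]
    R=cv2.Rodrigues(m['rvec'])[0].T
    return m['mtx'],R,-R@m['tvec']
def pt(c,u,v,z):
    K,R,o=c;d=R@np.linalg.inv(K)@[u,v,1];return o+d*(z-o[2])/d[2]
def pix(c,p):
    K,R,o=c;q=K@R.T@(np.array(p)-o);return q[:2]/q[2]
def blobs(mask,amin=15):
    cs,_=cv2.findContours(mask.astype(np.uint8),cv2.RETR_EXTERNAL,cv2.CHAIN_APPROX_NONE)
    return [c for c in cs if cv2.contourArea(c)>=amin]
def rect(c,cn,z):
    P=np.array([pt(c,u,v,z)[:2] for u,v in cn[:,0]],np.float32)
    (x,y),(a,b),t=cv2.minAreaRect(P*1000)
    if a<b:a,b,t=b,a,t+90
    return [round(x),round(y),round(a),round(b),round((t+90)%180-90,1)]  # mm; t: long side angle from world x
E
python3 - <<'E'
from h import *
p=cv2.imread('pics/top0.png');c=cam('top');H=cv2.cvtColor(p,cv2.COLOR_BGR2HSV);h,s,v=[H[...,i].astype(int) for i in range(3)]
print('cam',c[2],'tcp pix',pix(c,[.159,.552,.195]))
roi=np.zeros(h.shape,bool);roi[135:320,80:455]=1
M={'yellow':((h>22)&(h<35)&(s>150),.03),'blue':((h>105)&(h<125)&(s>150)&(v>80),.045),'orange':((h>8)&(h<20)&(s>200)&(v>215),.045),
'dark':((v<75),.034),'bright':((s<40)&(v>190),.01),'red':(((h<4)|(h>175))&(s>170)&(v>100),.11),'grey':((s<40)&(v<190)&(v>75),.045)}
for k,(m,z) in M.items():
    for b in blobs(m&roi,25):
        print(k,np.round(b[:,0].mean(0)).tolist(),'area',cv2.contourArea(b),rect(c,b,z),'| z=0.03',rect(c,b,.03) if k=='blue' else '')
cv2.imwrite('pics/vise.png',cv2.resize(p[165:310,75:205],None,fx=4,fy=4,interpolation=cv2.INTER_CUBIC))
E
```

```text
cam [ 0.43942054 -0.08753088  1.05003563] tcp pix [-57.21605311 446.64876337]
yellow [218.0, 183.0] area 2888.5 [658, 122, 131, 112, 89.1] | z=0.03 
yellow [119.0, 137.0] area 48.5 [760, 344, 29, 11, -89.8] | z=0.03 
blue [125.0, 274.0] area 344.5 [460, 310, 77, 22, -5.0] | z=0.03 [460, 316, 79, 23, -5.0]
blue [104.0, 272.0] area 344.0 [464, 354, 77, 22, -5.4] | z=0.03 [464, 360, 78, 23, -5.4]
blue [153.0, 222.0] area 135.0 [570, 256, 46, 24, -5.4] | z=0.03 [572, 261, 46, 24, -5.4]
blue [142.0, 242.0] area 87.5 [529, 276, 216, 5, -4.4] | z=0.03 [531, 282, 220, 5, -4.4]
blue [120.0, 191.0] area 487.5 [638, 329, 101, 26, 84.5] | z=0.03 [641, 335, 102, 26, 84.5]
blue [288.0, 171.0] area 2678.0 [682, -33, 115, 115, -89.8] | z=0.03 [686, -32, 117, 117, -89.8]
dark [414.0, 298.0] area 44.0 [408, -303, 15, 15, -90.0] | z=0.03 
dark [362.0, 277.0] area 38.0 [455, -192, 15, 15, -90.0] | z=0.03 
dark [357.0, 244.0] area 38.5 [524, -182, 15, 15, -0.4] | z=0.03 
dark [142.0, 262.0] area 102.0 [485, 279, 133, 6, -4.9] | z=0.03 
dark [137.0, 240.0] area 47.0 [533, 293, 61, 6, -5.1] | z=0.03 
dark 
[... 504 characters left out ...]
, 79, 10, -4.8] | z=0.03 
bright [411.0, 259.0] area 251.5 [494, -305, 90, 23, 68.8] | z=0.03 
bright [252.0, 239.0] area 243.5 [537, 46, 91, 23, 76.0] | z=0.03 
bright [118.0, 213.0] area 474.5 [596, 346, 98, 46, 85.1] | z=0.03 
red [103.0, 242.0] area 67.5 [521, 330, 18, 16, -89.9] | z=0.03 
grey [413.0, 299.0] area 94.5 [408, -299, 23, 23, 88.8] | z=0.03 
grey [362.0, 277.0] area 92.5 [454, -189, 23, 21, -90.0] | z=0.03 
grey [356.0, 245.0] area 92.0 [522, -179, 24, 21, -89.9] | z=0.03 
grey [122.0, 233.0] area 1852.0 [523, 334, 199, 103, -4.6] | z=0.03 
grey [418.0, 194.0] area 2765.0 [631, -313, 120, 112, -89.8] | z=0.03 
grey [144.0, 153.0] area 225.0 [721, 280, 55, 36, -34.5] | z=0.03
```

View pics/vise.png

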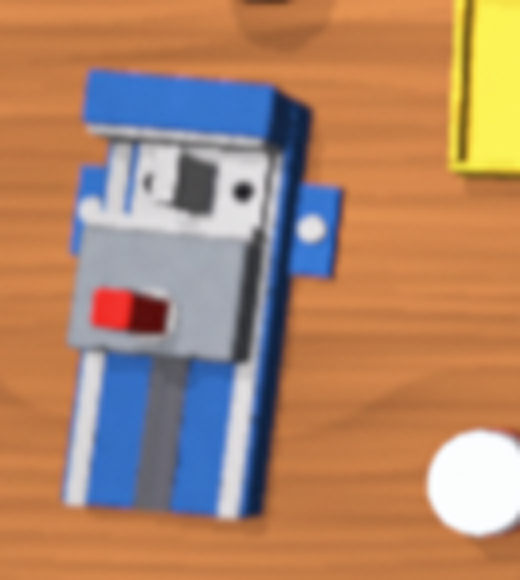

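The close-up shows the red handle top at crop (110,308) and the top of the rib at crop (165,178). The vise is yawed about −5°, and its geometry matches the drawing. I'll move over the handle.

```bash
python3 -m pendant '[[[1,-0.6,0,0,0,0.2,1],[1,-0.6,0,0,0,0.2,1],[1,-0.6,0,0,0,0.2,1],[1,-0.6,0,0,0,0.2,1],[1,-0.6,0,0,0,0.2,1],[1,-0.6,0,0,0,0.2,1],[1,-0.6,0,0,0,0.2,1],[1,-0.6,0,0,0,0.2,1],[1,-0.6,0,0,0,0.2,1],[1,-0.6,0,0,0,0.05,1]]]'; python3 -m pendant '[[[1,-0.7,0,0,0,0,1],[1,-0.65,0,0,0,0,1],[0,0,0,0,0,0,1],[0,0,0,0,0,0,1],[0,0,0,0,0,0,1]]]'
python3 - <<'E'
from h import *
s=r.get_state();p,d=cams.snapshot('wrist');cv2.imwrite('pics/w1.png',p);np.save('pics/w1.npy',d)
c=cam('top');print('rib top view',pt(c,115.75,209.5,.085))
R=s['tool_rot'];print(s['tool_pos'],np.degrees(np.arctan2(R[1,1],R[0,1])))
c=cam('wrist',s);print(pix(c,[.521,.331,.11]),pix(c,[.594,.325,.085]))
H=cv2.cvtColor(p,cv2.COLOR_BGR2HSV);h,sa,v=[H[...,i].astype(int) for i in range(3)]
for b in blobs(((h<4)|(h>175))&(sa>170)&(v>150),60): print(b[:,0].mean(0),rect(c,b,.11))
E
```

```text
t: 1.35
tool_pos: [0.46, 0.3716, 0.1952]
tool_rot: [[-0.996, 0.087, -0.001], [0.087, 0.996, -0.001], [0.001, -0.001, -1.0]]
wrist_force: [-0.2, 0.4, -0.2]
gripper_width: 1.003
gripper_force: 0.0
t: 1.98
tool_pos: [0.5182, 0.3325, 0.1955]
tool_rot: [[-0.996, 0.086, -0.001], [0.086, 0.996, -0.0], [0.001, -0.0, -1.0]]
wrist_force: [0.2, 0.6, -0.2]
gripper_width: 0.996
gripper_force: 0.0
rib top view [0.590745  0.3192809 0.085    ]
[0.51822198 0.33252861 0.1955191 ] 85.07237079333697
[315.17592465 235.16591789] [315.57931982 303.09713451]
[319.77027027 235.68918919] [522, 335, 16, 16, 85.0]
```

View pics/w1.png

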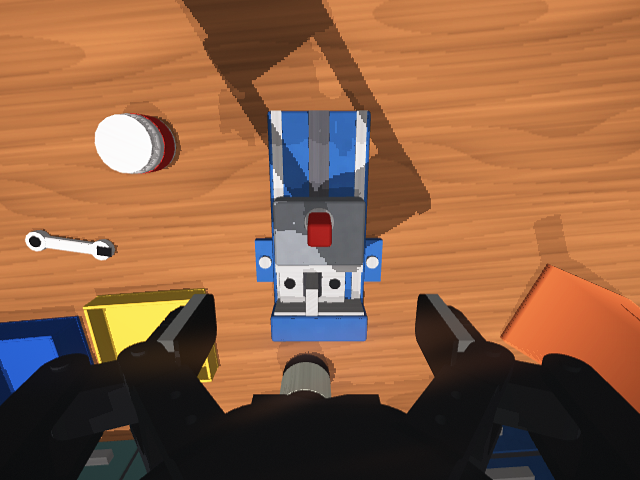

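The wrist view shows the handle top at (320,236) and the rib top at (312,302), with a clear approach for the fingers along the vise's y axis. I'll descend, grip the handle and pull the jaw open.

```bash
python3 -m pendant '[[[0.13,0.05,-0.8,0,0,0,1],[0,0,-0.8,0,0,0,1],[0,0,-0.8,0,0,0,1],[0,0,-0.8,0,0,0,1],[0,0,-0.8,0,0,0,1],[0,0,0,0,0,0,-1],[0,0,0,0,0,0,-1],[0,0,0,0,0,0,-1],[0,0,0,0,0,0,-1],[0,0,0,0,0,0,-1]]]' 50; python3 -m pendant '[[[0,0,0,0,0,0,-1],[-0.25,0.02,0,0,0,0,-1],[-0.3,0.03,0,0,0,0,-1],[-0.3,0.03,0,0,0,0,-1],[-0.3,0.02,0,0,0,0,-1],[-0.15,0.01,0,0,0,0,-1],[-0.1,0.01,0,0,0,0,-1],[-0.05,0,0,0,0,0,-1],[0,0,0,0,0,0,-1]]]'
```

```text
t: 3.28
tool_pos: [0.5236, 0.3336, 0.0763]
tool_rot: [[-0.996, 0.087, 0.001], [0.087, 0.996, 0.0], [-0.001, 0.001, -1.0]]
wrist_force: [0.2, -1.3, -0.1]
gripper_width: 0.001
gripper_force: 0.0
t: 4.4
tool_pos: [0.4799, 0.3371, 0.0757]
tool_rot: [[-0.996, 0.087, 0.0], [0.087, 0.996, -0.0], [-0.0, 0.0, -1.0]]
wrist_force: [-0.1, -0.6, -0.6]
gripper_width: -0.0
gripper_force: 0.0
```

The fingers closed on nothing, so I'll look.

```bash
python3 -m pendant '[[[0,0,1,0,0,0,1],[0,0,1,0,0,0,1],[0,0,0.5,0,0,0,1],[0,0,0,0,0,0,1],[0,0,0,0,0,0,1]]]'
python3 - <<'E'
from h import *
s=r.get_state();p,d=cams.snapshot('wrist');cv2.imwrite('pics/w2.png',p)
t,dt=cams.snapshot('top');cv2.imwrite('pics/t2.png',t)
d1=np.load('pics/w1.npy');
c=cam('wrist',s);print('depth w1 handle',d1[225,320],d1[236,320],'vise bed',d1[150,300],'jaw',d1[250,290],'wood',d1[200,220])
H=cv2.cvtColor(p,cv2.COLOR_BGR2HSV);h,sa,v=[H[...,i].astype(int) for i in range(3)]
for b in blobs(((h<4)|(h>175))&(sa>170)&(v>60),60): print(b[:,0].mean(0),rect(c,b,.11),cv2.boundingRect(b),s['tool_pos'])
cv2.imwrite('pics/m.png',np.hstack([cv2.resize(p,(480,360)),t[165:345,75:235].repeat(2,0).repeat(2,1)]))
E
```

```text
t: 5.03
tool_pos: [0.479, 0.3366, 0.1496]
tool_rot: [[-0.996, 0.087, -0.002], [0.087, 0.996, -0.001], [0.002, -0.001, -1.0]]
wrist_force: [0.2, 0.1, -0.1]
gripper_width: 0.995
gripper_force: 0.0
depth w1 handle 0.27041966 0.273007 vise bed 0.3320199 jaw 0.32889217 wood 0.37617037
[318.67910448 293.94029851] [512, 335, 36, 19, -5.0] (306, 270, 27, 48) [0.47904968 0.33659874 0.14960503]
[139.54913295 181.79190751] [425, 227, 40, 23, 11.4] (109, 158, 50, 61) [0.47904968 0.33659874 0.14960503]
```

View pics/m.png

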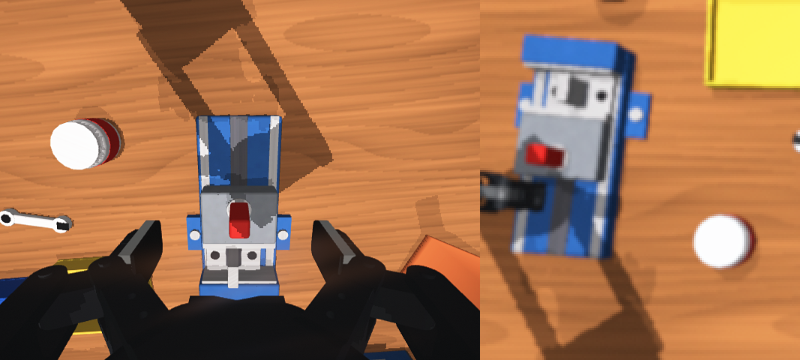

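```bash
python3 - <<'E'
from h import *
t=cv2.imread('pics/t2.png');p=cv2.imread('pics/w2.png')
s=r.get_state();R=np.array(s['tool_rot']);o=np.array(s['tool_pos'])
for n,I in (('top',t),('wrist',p)):
    c=cam(n,s)
    for k,(a,col) in {'tcp':((0,0,0),(0,0,255)),'L':((0,.0425,-.013),(0,255,0)),'R':((0,-.0425,-.013),(0,255,0))}.items():
        q=pix(c,o+R@np.array(a));print(n,k,q);cv2.circle(I,tuple(int(round(x)) for x in q),1 if n=='top' else 3,col,-1)
z=cv2.resize(t[200:310,0:140],(509,400));cv2.imwrite('pics/m2.png',np.hstack([z,cv2.resize(p[160:460,130:510],(290,400))]))
E
```

```text
top tcp [ 89.86299205 262.55051902]
top L [ 63.95461792 260.22118369]
top R [109.21325814 264.23094741]
wrist tcp [317.29174802 270.4316401 ]
wrist L [397.89839261 279.42200804]
wrist R [236.95108125 279.5066577 ]
```

View pics/m2.png

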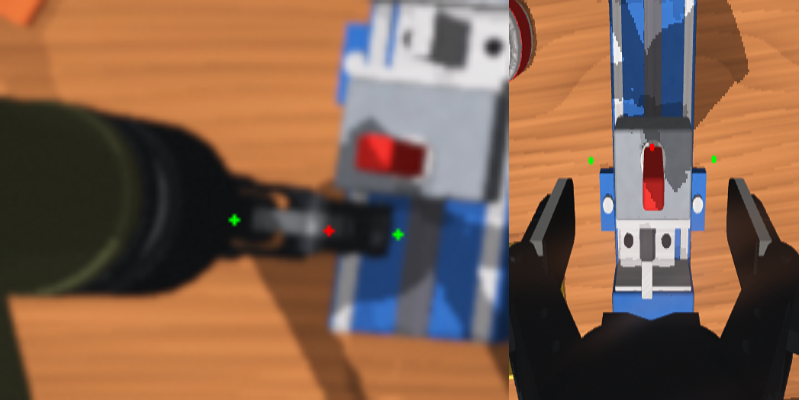

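```bash
python3 - <<'E'
from h import *
d=np.load('pics/w1.npy');K=cams.camera_model('wrist')['mtx'];T=cams.camera_model('wrist')['T_tool_cam']
for v in (296,300,310,320,335,350):
    row=d[v];us=[u for u in range(120,520) if 0<row[u]<.2]
    for u in ([max([u for u in us if u<315],default=0),min([u for u in us if u>315],default=0)]):
        if u:
            q=np.linalg.inv(K)@[u,v,1]*row[u];print(v,u,np.round((T@[*q,1])[:3],3),round(float(row[u]),3))
E
```

```text
296 213 [ 0.008 -0.044 -0.05 ] 0.141
296 418 [ 0.008  0.042 -0.05 ] 0.14
300 214 [ 0.006 -0.044 -0.049] 0.142
300 417 [ 0.006  0.042 -0.049] 0.143
310 214 [ 0.002 -0.044 -0.05 ] 0.142
310 417 [ 0.002  0.042 -0.05 ] 0.143
320 215 [-0.002 -0.043 -0.051] 0.143
320 416 [-0.003  0.042 -0.05 ] 0.143
335 215 [-0.009 -0.044 -0.052] 0.144
335 416 [-0.009  0.042 -0.052] 0.144
350 210 [-0.011 -0.044 -0.059] 0.137
350 421 [-0.011  0.042 -0.06 ] 0.137
```

The wrist depth puts the open fingertips 50 mm behind the TCP, not 13 mm. I'll check again with the fingers shut.

```bash
python3 -m pendant '[[[0,0,0,0,0,0,-1],[0,0,0,0,0,0,-1],[0,0,0,0,0,0,-1],[0,0,0,0,0,0,-1],[0,0,0,0,0,0,-1]]]'; python3 - <<'E'
from h import *
s=r.get_state();p,d=cams.snapshot('wrist');cv2.imwrite('pics/w3.png',p)
K=cams.camera_model('wrist')['mtx'];T=cams.camera_model('wrist')['T_tool_cam']
print(s['gripper_width'])
for u in (309,315,322):
  for v in range(255,340,6):
    if 0<d[v,u]<.2:
        q=np.linalg.inv(K)@[u,v,1]*d[v,u];print(v,u,np.round((T@[*q,1])[:3],3),round(float(d[v,u]),3))
c=cam('wrist',s)
for u,v in ((100,60),(60,150),(560,60)): # wood height check
    q=np.linalg.inv(K)@[u,v,1]*d[v,u];print('wood',c[1]@q+c[2])
E
```

```text
t: 5.75
tool_pos: [0.4798, 0.3371, 0.1508]
tool_rot: [[-0.996, 0.087, 0.0], [0.087, 0.996, 0.0], [-0.0, 0.0, -1.0]]
wrist_force: [-1.0, -0.5, -0.3]
gripper_width: 0.001
gripper_force: 0.0
0.0012579716755594646
285 309 [ 0.011 -0.004 -0.045] 0.144
291 309 [ 0.011 -0.004 -0.051] 0.139
297 309 [ 0.011 -0.004 -0.057] 0.133
303 309 [ 0.011 -0.003 -0.062] 0.128
309 309 [ 0.01  -0.003 -0.065] 0.125
315 309 [ 0.011 -0.003 -0.071] 0.12
321 309 [ 0.01  -0.003 -0.073] 0.118
327 309 [ 0.011 -0.003 -0.08 ] 0.111
333 309 [ 0.011 -0.003 -0.083] 0.108
339 309 [ 0.008 -0.003 -0.082] 0.11
285 315 [ 0.011 -0.001 -0.045] 0.145
291 315 [ 0.011 -0.001 -0.051] 0.139
297 315 [ 0.011 -0.001 -0.057] 0.133
303 315 [ 0.011 -0.001 -0.062] 0.129
309 315 [ 0.011 -0.001 -0.066] 0.124
315 315 [ 0.01  -0.001 -0.07 ] 0.121
321 315 [ 0.01  -0.001 -0.073] 0.118
327 315 [ 0.007 -0.001 -0.073] 0.119
333 315 [ 0.005 -0.001 -0.074] 0.118
339 315 [ 0.003 -0.001 -0.074] 0.119
285 322 [ 0.011  0.002 -0.044] 0.145
291 322 [ 0.011  0.002 -0.051] 0.139
297 322 [ 0.011  0.002 -0.057] 0.133
303 322 [ 0.011  0.001 -0.062] 0.128
309 322 [ 0.011  0.001 -0.067] 0.124
315 322 [ 0.011  0.001 -0.071] 0.119
321 322 [ 0.01   0.001 -0.074] 0.117
327 322 [ 0.012  0.001 -0.081] 0.109
333 322 [ 0.011  0.001 -0.082] 0.109
339 322 [ 0.008  0.001 -0.082] 0.11
wood [ 3.24684416e-01  1.59210193e-01 -1.32194649e-04]
wood [ 3.96561975e-01  1.01230940e-01 -3.82392453e-04]
wood [3.60250231e-01 5.62411809e-01 2.68785050e-04]
```

The fingertips really end about 37 mm behind the reported TCP, which explains the miss (tips at 0.113 m, handle top at 0.110 m). From here I'll command z 37 mm lower.

```bash
python3 -m pendant '[[[0.7,-0.05,0,0,0,0,1],[0.72,-0.05,0,0,0,0,1],[0,0,0,0,0,0,1],[0,0,-0.8,0,0,0,1],[0,0,-0.8,0,0,0,1],[0,0,-0.8,0,0,0,1],[0,0,-0.7,0,0,0,1],[0,0,-0.6,0,0,0,1],[0,0,0,0,0,0,-1],[0,0,0,0,0,0,-1]]]' 50; python3 -m pendant '[[[0,0,0,0,0,0,-1],[0,0,0,0,0,0,-1],[0,0,0,0,0,0,-1]]]' 50
```

```text
t: 7.05
tool_pos: [0.5228, 0.3343, 0.0403]
tool_rot: [[-0.996, 0.087, 0.001], [0.087, 0.996, 0.0], [-0.001, 0.0, -1.0]]
wrist_force: [-0.7, -0.4, -0.0]
gripper_width: 0.606
gripper_force: 0.0
t: 7.42
tool_pos: [0.5232, 0.3353, 0.0409]
tool_rot: [[-0.996, 0.087, 0.002], [0.087, 0.996, 0.002], [-0.002, 0.002, -1.0]]
wrist_force: [-1.2, 4.0, 4.7]
gripper_width: 0.224
gripper_force: 51.5
```

```bash
python3 -m pendant '[[[-0.2,0.02,0,0,0,0,-1],[-0.25,0.02,0,0,0,0,-1],[-0.25,0.02,0,0,0,0,-1],[-0.25,0.02,0,0,0,0,-1],[-0.25,0.02,0,0,0,0,-1],[-0.15,0.015,0,0,0,0,-1],[-0.1,0.01,0,0,0,0,-1],[0,0,0,0,0,0,-1]]]'
```

```text
t: 8.43
tool_pos: [0.4818, 0.3388, 0.0409]
tool_rot: [[-0.996, 0.087, 0.006], [0.087, 0.996, 0.002], [-0.006, 0.002, -1.0]]
wrist_force: [4.8, 2.7, 2.5]
gripper_width: 0.228
gripper_force: 51.4
```

```bash
python3 -m pendant '[[[0,0,0,0,0,0,1],[0,0,0,0,0,0,1],[0,0,1,0,0,0,1],[0,0,1,0,0,0,1],[0.3,-0.05,1,0,0,0,1],[0.9,-0.15,0.5,0,0,0,1],[0.9,-0.15,0,0,0,0,1],[0.9,-0.15,0,0,0,0,1],[0.6,-0.1,0,0,0,0,1],[0,0,0,0,0,0,1]]]'; python3 -m pendant '[[[0,0,0,0,0,0,1],[0,0,0,0,0,0,1]]]'
python3 - <<'E'
from h import *
s=r.get_state();p,d=cams.snapshot('wrist');cv2.imwrite('pics/w4.png',p);np.save('pics/w4.npy',d)
c=cam('wrist',s);print(s['tool_pos'],pix(c,[.592,.321,.085]),pix(c,[.592,.321,.04]))
K=c[0];v,u=np.mgrid[0:480,0:640];P=(np.linalg.inv(K)@np.stack([u.ravel(),v.ravel(),np.ones(u.size)]))*d.ravel();W=(c[1]@P).T+c[2]
m=(W[:,2]>.078)&(W[:,2]<.09)&(abs(W[:,0]-.59)<.05)&(abs(W[:,1]-.325)<.04)&(d.ravel()>.05)
Q=W[m];print(m.sum(),Q.mean(0),cv2.minAreaRect((Q[:,:2]*1000).astype(np.float32)))
m=(W[:,2]>.095)&(W[:,2]<.115)&(abs(W[:,0]-.48)<.05)&(abs(W[:,1]-.335)<.04)&(d.ravel()>.05)
Q=W[m];print('handle',m.sum(),Q.mean(0),Q.min(0),Q.max(0))
E
```

```text
t: 9.68
tool_pos: [0.5874, 0.3193, 0.144]
tool_rot: [[-0.996, 0.088, -0.001], [0.088, 0.996, -0.0], [0.001, -0.001, -1.0]]
wrist_force: [0.3, 0.1, 1.7]
gripper_width: 1.001
gripper_force: 0.0
t: 9.93
tool_pos: [0.5856, 0.32, 0.1447]
tool_rot: [[-0.996, 0.086, -0.001], [0.086, 0.996, -0.0], [0.001, -0.0, -1.0]]
wrist_force: [0.4, 0.6, 0.6]
gripper_width: 1.0
gripper_force: 0.0
[0.58562444 0.32002941 0.14465467] [318.94335585 248.84508229] [318.44853355 233.05360707]
610 [0.59172923 0.32142921 0.08502601] ((592.7102661132812, 321.3555908203125), (11.309220314025879, 28.33051109313965), 85.24564361572266)
handle 1358 [0.48075959 0.33763338 0.10972905] [0.46942368 0.3273562  0.09518108] [0.49052359 0.34818652 0.11306611]
```

View pics/w4.png

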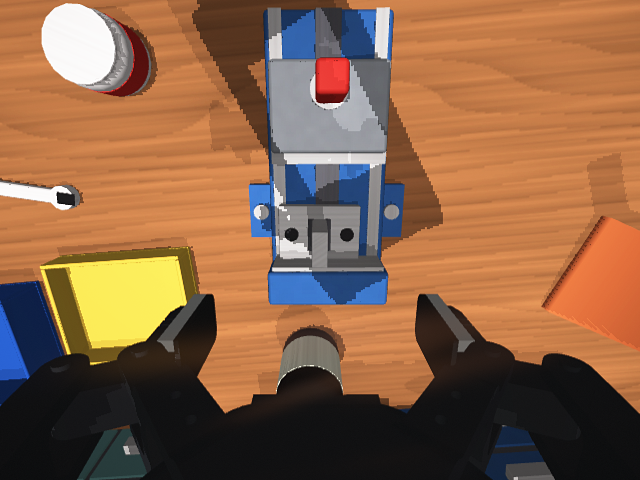

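The bracket rib is at about (320,240) in the picture. Depth gives its centre as (0.593,0.321), 28×11 mm, and the jaw is open. I'll grip the rib.

```bash
python3 -m pendant '[[[0.24,0.05,-0.8,0,0,0,1],[0,0,-0.8,0,0,0,1],[0,0,-0.8,0,0,0,1],[0,0,-0.8,0,0,0,1],[0,0,-0.7,0,0,0,1],[0,0,-0.6,0,0,0,1],[0,0,0,0,0,0,1],[0,0,0,0,0,0,-1],[0,0,0,0,0,0,-1],[0,0,0,0,0,0,-1]]]' 70; python3 -m pendant '[[[0,0,0,0,0,0,-1],[0,0,0,0,0,0,-1],[0,0,0,0,0,0,-1],[0,0,0,0,0,0,-1]]]'
```

```text
t: 11.22
tool_pos: [0.5946, 0.3216, 0.0106]
tool_rot: [[-0.996, 0.087, 0.001], [0.087, 0.996, 0.001], [-0.001, 0.001, -1.0]]
wrist_force: [-1.0, 0.2, 0.0]
gripper_width: 0.372
gripper_force: 0.0
t: 11.72
tool_pos: [0.5945, 0.3217, 0.0104]
tool_rot: [[-0.996, 0.087, 0.001], [0.087, 0.996, 0.001], [-0.001, 0.001, -1.0]]
wrist_force: [-1.6, 0.2, 5.2]
gripper_width: 0.134
gripper_force: 69.3
```

```bash
python3 -m pendant '[[[0,0,0.5,0,0,0,-1],[0,0,0.9,0,0,0,-1],[0,0,1,0,0,0,-1],[0,0,0.6,0,0,0,-1],[0,-0.6,0,0,0,0,-1],[0.2,-0.7,0,0,0,0,-1],[0.3,-0.7,0,0,0,0,-1],[0.3,-0.7,0,0,0,0,-1],[0.3,-0.7,0,0,0,0,-1],[0.3,-0.7,0,0,0,0,-1]]]'; python3 -m pendant '[[[0.3,-0.7,0,0,0,0.2,-1],[0.3,-0.7,0,0,0,0.2,-1],[0.12,-0.7,0,0,0,0.2,-1],[0,-0.46,0,0,0,0.2,-1],[0,0,0,0,0,0,-1],[0,0,0,0,0,0,-1]]]'
```

```text
t: 12.98
tool_pos: [0.6369, 0.1965, 0.0995]
tool_rot: [[-0.996, 0.088, -0.0], [0.088, 0.996, -0.0], [0.0, -0.0, -1.0]]
wrist_force: [0.3, -0.0, -3.9]
gripper_width: 0.134
gripper_force: 68.5
t: 13.72
tool_pos: [0.6578, 0.1216, 0.0997]
tool_rot: [[-1.0, 0.004, 0.0], [0.004, 1.0, 0.001], [-0.0, 0.001, -1.0]]
wrist_force: [-0.7, -1.3, -4.0]
gripper_width: 0.129
gripper_force: 68.6
```

```bash
python3 -m pendant '[[[0,0,-0.7,0,0,0,-1],[0,0,-0.9,0,0,0,-1],[0,0,-0.9,0,0,0,-1],[0,0,-0.6,0,0,0,-1],[0,0,-0.4,0,0,0,-1],[0,0,-0.28,0,0,0,-1],[0,0,0,0,0,0,-1],[0,0,0,0,0,0,-1]]]'
```

```text
t: 14.72
tool_pos: [0.6585, 0.1216, -0.0129]
tool_rot: [[-1.0, 0.003, 0.002], [0.003, 1.0, 0.0], [-0.002, 0.0, -1.0]]
wrist_force: [-0.2, -0.4, -4.6]
gripper_width: 0.13
gripper_force: 68.6
```

```bash
python3 -m pendant '[[[0,0,-0.08,0,0,0,-1],[0,0,0,0,0,0,-0.4],[0,0,0,0,0,0,-0.2],[0,0,0,0,0,0,-0.2],[0,0,0,0,0,0,-0.2],[0,0,1,0,0,0,-0.2],[0,0,1,0,0,0,-0.2],[0,0,1,0,0,0,0.5],[0,0,1,0,0,0,1],[0,0,0.5,0,0,0,1]]]';python3 -m pendant '[[[-0.2,0.7,0,0,0,-0.2,1],[-0.6,0.7,0,0,0,-0.2,1],[-0.8,0.7,0,0,0,-0.2,1],[-0.8,0.8,0,0,0,-0.2,1],[-0.8,0.8,0,0,0,0,1],[-0.8,0.8,0,0,0,0,1],[-0.8,0.9,0,0,0,0,1],[-0.8,0.9,0,0,0,0,1],[-0.3,0.9,0,0,0,0,1],[0,0,0,0,0,0,1]]]'
python3 - <<'E'
from h import *
print(r.get_state()['tool_pos'])
p,d=cams.snapshot('side');cv2.imwrite('pics/s5.png',p);c=cam('side')
v,u=np.mgrid[0:480,0:640];W=(c[1]@((np.linalg.inv(c[0])@np.stack([u.ravel(),v.ravel(),np.ones(u.size)]))*d.ravel())).T+c[2]
m=(abs(W[:,0]-.658)<.05)&(abs(W[:,1]-.122)<.06)&(W[:,2]>.04)&(W[:,2]<.12)&(d.ravel()>.1)
print(m.sum(),W[m].min(0) if m.any() else '',W[m].max(0) if m.any() else '')
E
```

```text
t: 15.98
tool_pos: [0.6587, 0.1216, 0.121]
tool_rot: [[-1.0, 0.003, 0.003], [0.003, 1.0, 0.0], [-0.003, 0.0, -1.0]]
wrist_force: [0.6, 0.6, -0.1]
gripper_width: 0.993
gripper_force: 0.0
t: 17.23
tool_pos: [0.4796, 0.339, 0.1184]
tool_rot: [[-0.996, 0.084, -0.001], [0.084, 0.996, -0.0], [0.001, -0.0, -1.0]]
wrist_force: [0.1, 0.2, -0.2]
gripper_width: 1.001
gripper_force: 0.0
[0.47955311 0.33898739 0.118396  ]
101 [0.64108623 0.11021027 0.04033413] [0.67234104 0.12668147 0.06363818]
```

The bracket stands in the tray (rib top at 0.06 m). Next I'll shut the jaw.

```bash
python3 -m pendant '[[[0.04,-0.04,-0.8,0,0,0,1],[0,0,-0.8,0,0,0,1],[0,0,-0.6,0,0,0,1],[0,0,-0.4,0,0,0,1],[0,0,0,0,0,0,-1],[0,0,0,0,0,0,-1],[0,0,0,0,0,0,-1],[0,0,0,0,0,0,-1],[0,0,0,0,0,0,-1],[0,0,0,0,0,0,-1]]]' 50; python3 -m pendant '[[[0.2,-0.02,0,0,0,0,-1],[0.4,-0.035,0,0,0,0,-1],[0.4,-0.035,0,0,0,0,-1],[0.4,-0.035,0,0,0,0,-1],[0.4,-0.035,0,0,0,0,-1],[0.4,-0.035,0,0,0,0,-1],[0.3,-0.025,0,0,0,0,-1],[0.2,-0.02,0,0,0,0,-1],[0.15,-0.01,0,0,0,0,-1],[0,0,0,0,0,0,-1]]]'
```

```text
t: 18.52
tool_pos: [0.4828, 0.3387, 0.0421]
tool_rot: [[-0.996, 0.087, 0.003], [0.087, 0.996, 0.004], [-0.002, 0.004, -1.0]]
wrist_force: [0.3, 6.0, 0.9]
gripper_width: 0.228
gripper_force: 49.8
t: 19.77
tool_pos: [0.5667, 0.3316, 0.0421]
tool_rot: [[-0.996, 0.086, -0.0], [0.086, 0.996, 0.004], [0.0, 0.004, -1.0]]
wrist_force: [-3.2, 6.6, 2.6]
gripper_width: 0.228
gripper_force: 50.1
```

```bash
python3 -m pendant '[[[0.1,-0.01,0,0,0,0,-1],[0,0,0,0,0,0,-1],[0,0,0,0,0,0,-1]]]'; python3 -m pendant '[[[-0.1,0,0,0,0,0,1],[0,0,0,0,0,0,1],[0,0,0,0,0,0,1],[0,0,1,0,0,0,1],[0,0,1,0,0,0,1],[0,0,1,0,0,0,1],[0,-0.6,0.5,0,0,-1,1],[0,-0.7,0,0,0,-1,1],[0,-0.7,0,0,0,-1,1],[0,-0.7,0,0,0,-1,1]]]';  python3 -m pendant '[[[0,-0.7,0,0,0,-1,1],[0,-0.7,0,0,0,-1,1],[0,-0.7,0,0,0,-1,1],[-0.2,-0.7,0,0,0,-1,1],[-0.2,-0.7,0,0,0,-1,1],[-0.2,-0.7,0,0,0,-1,1],[-0.2,-0.7,0,0,0,-1,1],[0,-0.7,0,0,0,-1,1],[0,-0.7,0,0,0,-1,1],[0,-0.5,0,0,0,-1,1]]]'
python3 -m pendant '[[[0,0,0,0,0,-1,1],[0,0,0,0,0,-1,1],[0,0,0,0,0,-0.5,1],[0,0,0,0,0,0,1],[0,0,0,0,0,0,1]]]'
cat >> h.py <<'E'
def cloud(n):
    s=r.get_state();p,d=cams.snapshot(n);c=cam(n,s)
    v,u=np.mgrid[0:480,0:640];W=(c[1]@((np.linalg.inv(c[0])@np.stack([u.ravel(),v.ravel(),np.ones(u.size)]))*d.ravel())).T+c[2]
    W[d.ravel()<.05]=np.nan
    return s,p,W.reshape(480,640,3),c
def items(W,z0,z1,amin,x0=.35,x1=.58,y0=-.4,y1=.12):
    m=(W[...,2]>z0)&(W[...,2]<z1)&(W[...,0]>x0)&(W[...,0]<x1)&(W[...,1]>y0)&(W[...,1]<y1)
    n,L,st,_=cv2.connectedComponentsWithStats(m.astype(np.uint8),connectivity=8)
    o=[]
    for i in range(1,n):
        if st[i,4]<amin: continue
        Q=W[L==i];(x,y),(a,b),t=cv2.minAreaRect((Q[:,:2]*1000).astype(np.float32))
        if a<b:a,b,t=b,a,t+90
        o.append([round(x),round(y),round(a),round(b),round((t+90)%180-90),'zmax %.3f'%Q[:,2].max(),int(st[i,4])])
    return o
E
python3 - <<'E'
from h import *
s,p,W,c=cloud('wrist');cv2.imwrite('pics/w6.png',p);print(s['tool_pos'],s['q'])
print('wrist');[print(o) for o in items(W,.005,.05,60)]
s,p,W,c=cloud('top');cv2.imwrite('pics/t6.png',p)
print('top');[print(o) for o in items(W,.006,.05,20)]
# jaw gap
m=(W[...,2]>.055)&(W[...,2]<.07)&(W[...,0]>.5)&(W[...,0]<.68)&(abs(W[...,1]-.325)<.05);cv2.imwrite('pics/gap.png',m.astype(np.uint8)*255)
print('red',[rect(c,b,.11) for b in blobs((lambda H:((H[...,0]<4)|(H[...,0]>175))&(H[...,1]>170)&(H[...,2]>150))(cv2.cvtColor(p,cv2.COLOR_BGR2HSV))[:300,:160],20)])
E
```

```text
t: 20.15
tool_pos: [0.5666, 0.3316, 0.042]
tool_rot: [[-0.996, 0.086, -0.005], [0.086, 0.996, 0.004], [0.005, 0.003, -1.0]]
wrist_force: [-10.1, 8.2, 6.6]
gripper_width: 0.227
gripper_force: 50.6
t: 21.4
tool_pos: [0.5677, 0.2465, 0.146]
tool_rot: [[-0.873, 0.488, 0.0], [0.488, 0.873, -0.0], [-0.0, 0.0, -1.0]]
wrist_force: [-0.2, 0.1, 0.8]
gripper_width: 0.998
gripper_force: 0.0
t: 22.65
tool_pos: [0.5436, 0.0421, 0.146]
tool_rot: [[-0.013, 1.0, 0.0], [1.0, 0.013, -0.0], [-0.0, 0.0, -1.0]]
wrist_force: [-1.2, -1.1, -0.1]
gripper_width: 0.998
gripper_force: 0.0
t: 23.28
tool_pos: [0.5435, 0.0433, 0.1459]
tool_rot: [[0.241, 0.97, 0.0], [0.97, -0.241, -0.0], [-0.0, 0.0, -1.0]]
wrist_force: [-0.2, 0.8, 1.1]
gripper_width: 1.001
gripper_force: 0.0
[0.54347006 0.04333366 0.14592723] [ 2.12945577e-03  3.09139086e-01  1.63989829e+00 -6.27880618e-05
  1.19244711e+00  2.45697539e-01]
wrist
[537, 50, 95, 23, 77, 'zmax 0.013', 1591]
top
[578, -315, 119, 4, -90, 'zmax 0.049', 196]
[531, 29, 55, 20, 83, 'zmax 0.013', 152]
[524, -182, 27, 26, -46, 'zmax 0.038', 145]
[495, -302, 94, 22, 68, 'zmax 0.014', 287]
[455, -192, 27, 27, 18, 'zmax 0.039', 146]
[409, -303, 27, 26, -85, 'zmax 0.040', 163]
red [[564, 327, 18, 17, 83.3]]
```

View pics/t6.png

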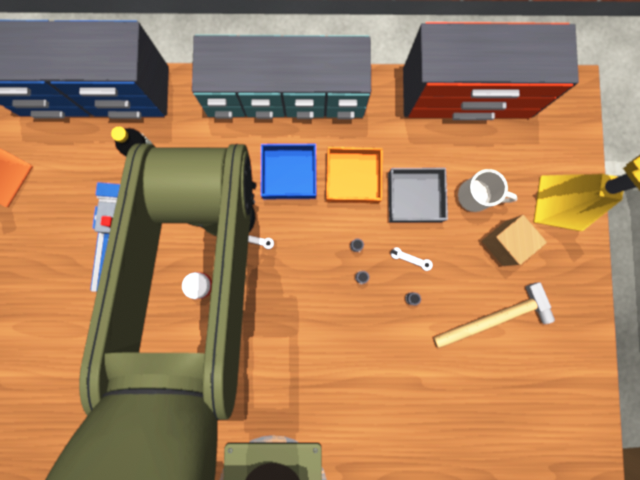

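In the top view the jaw is shut, with the handle at about (106,221). The other items haven't moved. Next is spanner A.

```bash
python3 -m pendant '[[[-0.22,0.22,-0.8,0,0,0,0.3],[0,0,-1,0,0,0,0.3],[0,0,-1,0,0,0,0.3],[0,0,-1,0,0,0,0.3],[0,0,-1,0,0,0,0.3],[0,0,-0.5,0,0,0,0.3],[0,0,-0.3,0,0,0,0.3],[0,0,-0.2,0,0,0,0.3],[0,0,0,0,0,0,0.3]]]' 50;  python3 -m pendant '[[[0,0,-0.1,0,0,0,0.3],[0,0,0,0,0,0,-1],[0,0,0,0,0,0,-1],[0,0,0,0,0,0,-1],[0,0,0,0,0,0,-1],[0,0,0,0,0,0,-1],[0,0,0,0,0,0,-1]]]'
```

```text
t: 24.5
tool_pos: [0.5371, 0.0501, -0.0278]
tool_rot: [[0.242, 0.97, 0.001], [0.97, -0.242, 0.0], [0.0, 0.001, -1.0]]
wrist_force: [0.0, 0.3, 0.1]
gripper_width: 0.647
gripper_force: 0.0
t: 25.38
tool_pos: [0.537, 0.0501, -0.0307]
tool_rot: [[0.242, 0.97, 0.001], [0.97, -0.242, 0.0], [0.0, 0.001, -1.0]]
wrist_force: [-0.3, -0.8, 5.1]
gripper_width: 0.125
gripper_force: 49.4
```

```bash
python3 -m pendant '[[[0,0,0.4,0,0,0,-1],[0,0,1,0,0,0,-1],[0,0,1,0,0,0,-1],[0,0,1,0,0,0,-1],[0,0,1,0,0,0,-1],[0,0,0.6,0,0,0,-1],[0,0,0,0,0,0,-1]]]'; python3 - <<'E'
from h import *
c=cam('top')
for n,(a,b,e,f) in {'blue':(261,144,316,198),'orange':(326,147,383,202)}.items():
    print(n,pt(c,(a+e)/2,(b+f)/2,.045),pt(c,a,b,.045),pt(c,e,f,.045))
s,p,W,c=cloud('top')
for n,y in (('blue',-33),('orange',-172),('grey',-313)):
    m=(W[...,2]>.038)&(W[...,2]<.052)&(abs(W[...,0]-.67)<.09)&(abs(W[...,1]*1000-y)<68)
    print(n,cv2.minAreaRect((W[m][:,:2]*1000).astype(np.float32)))
E
```

```text
t: 26.25
tool_pos: [0.5379, 0.0502, 0.1207]
tool_rot: [[0.242, 0.97, 0.004], [0.97, -0.242, 0.0], [0.001, 0.004, -1.0]]
wrist_force: [0.1, 0.5, -1.6]
gripper_width: 0.126
gripper_force: 48.9
blue [ 0.68211257 -0.03298149  0.045     ] [0.74190609 0.02731715 0.045     ] [ 0.62297331 -0.09262035  0.045     ]
orange [ 0.67478295 -0.1759981   0.045     ] [ 0.73567051 -0.11428744  0.045     ] [ 0.61457309 -0.23702189  0.045     ]
blue ((686.317138671875, -31.926273345947266), (115.22087097167969, 117.8296127319336), 0.5457883477210999)
orange ((678.78759765625, -176.07542419433594), (120.16923522949219, 115.81047058105469), 88.72096252441406)
grey ((635.9686279296875, -314.92669677734375), (112.47799682617188, 121.24028015136719), 0.4784485995769501)
```

```bash
python3 -m pendant '[[[0.3,-0.7,0,0,0,0.3,-1],[0.5,-0.8,0,0,0,0.3,-1],[0.5,-0.8,0,0,0,0.3,-1],[0.5,-0.8,0,0,0,0.3,-1],[0.5,-0.8,0,0,0,0.3,-1],[0.5,-0.8,0,0,0,0.3,-1],[0.5,-0.8,0,0,0,0.3,-1],[0.5,-0.8,0,0,0,0.2,-1],[0.3,-0.8,0,0,0,0,-1],[0.03,-0.43,0,0,0,0,-1]]]'; python3 -m pendant '[[[0,0,0,0,0,0,-1],[0,0,-0.8,0,0,0,-1],[0,0,-1,0,0,0,-1],[0,0,-1,0,0,0,-1],[0,0,-0.9,0,0,0,-1],[0,0,-0.5,0,0,0,-1],[0,0,-0.3,0,0,0,-1],[0,0,0,0,0,0,-1],[0,0,0,0,0,0,-1]]]'
```

```text
t: 27.55
tool_pos: [0.6604, -0.1771, 0.1176]
tool_rot: [[0.004, 1.0, -0.002], [1.0, -0.004, 0.0], [0.0, -0.002, -1.0]]
wrist_force: [-0.7, -0.1, -0.6]
gripper_width: 0.128
gripper_force: 48.9
t: 28.68
tool_pos: [0.6615, -0.176, -0.015]
tool_rot: [[0.003, 1.0, 0.002], [1.0, -0.003, -0.001], [-0.001, 0.002, -1.0]]
wrist_force: [0.5, 0.4, -0.9]
gripper_width: 0.126
gripper_force: 48.9
```

```bash
python3 -m pendant '[[[0,0,0,0,0,0,-0.4],[0,0,0,0,0,0,-0.4],[0,0,0,0,0,0,-0.4],[0,0,0.6,0,0,0,-0.4],[0,0,1,0,0,0,-0.4],[0,0,1,0,0,0,-0.4],[0,0,1,0,0,0,-0.4],[-0.2,-0.2,1,0,0,0,1],[-0.8,-0.6,0.7,0,0,-0.6,1],[-0.8,-0.6,0,0,0,-0.6,1]]]'; python3 -m pendant '[[[-0.8,-0.6,0,0,0,-0.6,1],[-0.8,-0.6,0,0,0,-0.6,1],[-0.8,-0.6,0,0,0,-0.6,1],[-0.8,-0.6,0,0,0,-0.6,1],[-0.5,-0.43,0,0,0,0,1],[0,0,0,0,0,0,1],[0,0,0,0,0,0,1]]]'
python3 - <<'E'
from h import *
s,p,W,c=cloud('wrist');cv2.imwrite('pics/w7.png',p);print(s['tool_pos'])
[print(o) for o in items(W,.005,.05,60)]
s,p,W,c=cloud('side');cv2.imwrite('pics/s7.png',p)
print([o for o in items(W,.008,.05,15,.6,.75,-.25,-.1)])
E
```

```text
t: 29.92
tool_pos: [0.6082, -0.2188, 0.147]
tool_rot: [[0.13, 0.992, 0.006], [0.992, -0.13, -0.003], [-0.002, 0.006, -1.0]]
wrist_force: [0.5, -0.6, 0.5]
gripper_width: 0.913
gripper_force: 0.0
t: 30.8
tool_pos: [0.4965, -0.3025, 0.1433]
tool_rot: [[0.371, 0.929, 0.001], [0.929, -0.371, 0.0], [0.0, 0.001, -1.0]]
wrist_force: [0.4, -0.3, -0.0]
gripper_width: 1.0
gripper_force: 0.0
[ 0.49649116 -0.30246777  0.14330028]
[524, -182, 28, 28, 57, 'zmax 0.037', 1254]
[454, -192, 28, 27, -21, 'zmax 0.037', 1220]
[578, -315, 120, 4, -90, 'zmax 0.047', 1701]
[495, -301, 95, 22, 69, 'zmax 0.013', 1623]
[409, -302, 28, 27, 60, 'zmax 0.037', 1012]
[[677, -177, 125, 120, 89, 'zmax 0.050', 1703]]
```

```bash
python3 -m pendant '[[[-0.05,0.05,-0.8,0,0,0,0.3],[0,0,-1,0,0,0,0.3],[0,0,-1,0,0,0,0.3],[0,0,-1,0,0,0,0.3],[0,0,-1,0,0,0,0.3],[0,0,-0.6,0,0,0,0.3],[0,0,-0.4,0,0,0,0.3],[0,0,0,0,0,0,0.3],[0,0,0,0,0,0,-1],[0,0,0,0,0,0,-1]]]' 50;  python3 -m pendant '[[[0,0,0,0,0,0,-1],[0,0,0,0,0,0,-1],[0,0,0,0,0,0,-1],[0,0,0,0,0,0,-1],[0,0,0.4,0,0,0,-1],[0,0,1,0,0,0,-1],[0,0,1,0,0,0,-1],[0,0,1,0,0,0,-1],[0,0,1,0,0,0,-1],[0,0,0.6,0,0,0,-1]]]'
```

```text
t: 32.15
tool_pos: [0.4949, -0.3017, -0.0301]
tool_rot: [[0.371, 0.929, 0.002], [0.929, -0.371, -0.001], [-0.0, 0.002, -1.0]]
wrist_force: [-0.5, -0.2, -0.0]
gripper_width: 0.231
gripper_force: 0.0
t: 33.4
tool_pos: [0.4945, -0.3015, 0.1211]
tool_rot: [[0.371, 0.929, 0.002], [0.929, -0.371, -0.001], [-0.001, 0.002, -1.0]]
wrist_force: [0.1, 0.5, -1.2]
gripper_width: 0.123
gripper_force: 48.9
```

```bash
python3 -m pendant '[[[0.5,0.3,0,0,0,0.3,-1],[0.8,0.5,0,0,0,0.5,-1],[0.8,0.5,0,0,0,0.5,-1],[0.8,0.5,0,0,0,0.5,-1],[0.8,0.5,0,0,0,0.5,-1],[0.8,0.5,0,0,0,0.5,-1],[0.8,0.5,0,0,0,0.5,-1],[0.8,0.5,0,0,0,0.35,-1],[0.5,0.38,0,0,0,0,-1],[0.05,0,0,0,0,0,-1]]]'; python3 -m pendant '[[[0,0,0,0,0,0,-1],[0,0,-0.8,0,0,0,-1],[0,0,-1,0,0,0,-1],[0,0,-1,0,0,0,-1],[0,0,-0.9,0,0,0,-1],[0,0,-0.5,0,0,0,-1],[0,0,-0.15,0,0,0,-1],[0,0,0,0,0,0,-1],[0,0,0,0,0,0,-1]]]'
```

```text
t: 34.65
tool_pos: [0.6942, -0.1741, 0.1177]
tool_rot: [[-0.004, 1.0, -0.001], [1.0, 0.004, 0.001], [0.001, -0.001, -1.0]]
wrist_force: [-0.6, -0.2, -0.6]
gripper_width: 0.127
gripper_force: 48.9
t: 35.78
tool_pos: [0.6947, -0.1761, -0.0102]
tool_rot: [[-0.002, 1.0, 0.002], [1.0, 0.002, -0.001], [-0.001, 0.002, -1.0]]
wrist_force: [-0.5, 0.1, -0.6]
gripper_width: 0.127
gripper_force: 48.9
```

```bash
python3 -m pendant '[[[0,0,0,0,0,0,-0.4],[0,0,0,0,0,0,-0.4],[0,0,0,0,0,0,-0.4],[0,0,0.6,0,0,0,-0.4],[0,0,1,0,0,0,-0.4],[0,0,1,0,0,0,-0.4],[0,0,1,0,0,0,-0.4],[-0.2,0,0.9,0,0,0,0.2],[-0.8,0,0,0,0,0,0.2],[-0.9,-0.2,0,0,0,0,0.2]]]'; python3 -m pendant '[[[-0.9,0,0,0,0,0,0.2],[-0.9,0,0,0,0,0,0.2],[-0.9,0,0,0,0,0,0.2],[-0.8,0,0,0,0,0,0.2],[-0.29,0,0,0,0,0,0.2],[0,0,0,0,0,0,0.2],[0,0,0,0,0,0,0.2]]]'
python3 - <<'E'
from h import *
s,p,W,c=cloud('wrist');cv2.imwrite('pics/w8.png',p);print(s['tool_pos'])
[print(o) for o in items(W,.005,.05,60)]
s,p,W,c=cloud('side');cv2.imwrite('pics/s8.png',p[220:420,220:520].repeat(2,0).repeat(2,1))
E
```

```text
t: 37.02
tool_pos: [0.6371, -0.1817, 0.1256]
tool_rot: [[-0.003, 1.0, 0.003], [1.0, 0.003, -0.001], [-0.001, 0.003, -1.0]]
wrist_force: [-0.8, -0.7, -0.1]
gripper_width: 0.598
gripper_force: 0.0
t: 37.9
tool_pos: [0.5244, -0.1821, 0.1239]
tool_rot: [[-0.002, 1.0, 0.002], [1.0, 0.002, -0.001], [-0.001, 0.002, -1.0]]
wrist_force: [0.5, 0.2, -0.0]
gripper_width: 0.601
gripper_force: 0.0
[ 0.52437405 -0.18211741  0.12391592]
[524, -180, 28, 27, -88, 'zmax 0.037', 1050]
[455, -191, 28, 27, -27, 'zmax 0.037', 1143]
[578, -310, 112, 4, -90, 'zmax 0.047', 824]
[403, -290, 15, 3, 24, 'zmax 0.031', 106]
```

View pics/s8.png

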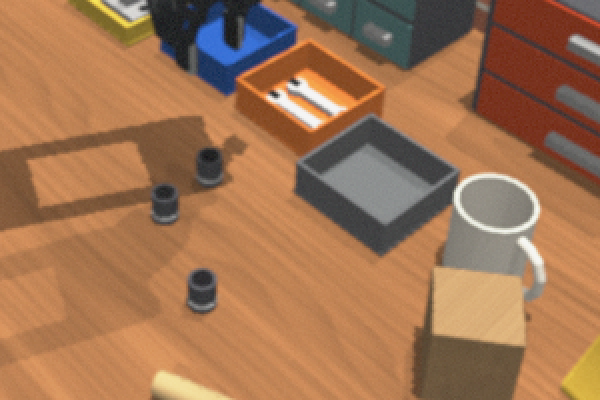

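Both spanners lie in the orange bin at (305,95) in the crop, and all three sockets stand at (210,165), (165,203) and (203,290). Socket 1 next.

```bash
python3 -m pendant '[[[0,0.04,-0.8,0,0,0,0.2],[0,0,-1,0,0,0,0.2],[0,0,-1,0,0,0,0.2],[0,0,-1,0,0,0,0.2],[0,0,-0.8,0,0,0,0.2],[0,0,-0.4,0,0,0,0.2],[0,0,-0.25,0,0,0,0.2],[0,0,0,0,0,0,0.2],[0,0,0,0,0,0,-1],[0,0,0,0,0,0,-1]]]' 45;  python3 -m pendant '[[[0,0,0,0,0,0,-1],[0,0,0,0,0,0,-1],[0,0,0,0,0,0,-1],[0,0,0.4,0,0,0,-1],[0,0,1,0,0,0,-1],[0,0,1,0,0,0,-1],[0,0,1,0,0,0,-1],[0,0,1,0,0,0,-1],[0,0,0.6,0,0,0,-1],[0,0,0,0,0,0,-1]]]'
```

```text
t: 39.25
tool_pos: [0.5238, -0.1809, -0.0331]
tool_rot: [[-0.002, 1.0, 0.002], [1.0, 0.002, -0.001], [-0.001, 0.002, -1.0]]
wrist_force: [-0.2, -0.9, 3.0]
gripper_width: 0.315
gripper_force: 44.3
t: 40.5
tool_pos: [0.5239, -0.181, 0.1178]
tool_rot: [[-0.002, 1.0, 0.003], [1.0, 0.002, -0.001], [-0.001, 0.003, -1.0]]
wrist_force: [-0.4, -0.4, -0.7]
gripper_width: 0.318
gripper_force: 44.3
```

```bash
python3 -m pendant '[[[0.4,0.3,0,0,0,0,-1],[0.8,0.55,0,0,0,0,-1],[0.8,0.55,0,0,0,0,-1],[0.8,0.55,0,0,0,0,-1],[0.8,0.55,0,0,0,0,-1],[0.8,0.55,0,0,0,0,-1],[0.7,0.5,0,0,0,0,-1],[0.24,0.18,0,0,0,0,-1],[0,0,0,0,0,0,-1],[0,0,0,0,0,0,-1]]]'; python3 -m pendant '[[[0,0,-0.8,0,0,0,-1],[0,0,-1,0,0,0,-1],[0,0,-1,0,0,0,-1],[0,0,-0.9,0,0,0,-1],[0,0,-0.6,0,0,0,-1],[0,0,-0.4,0,0,0,-1],[0,0,0,0,0,0,-1],[0,0,0,0,0,0,-1]]]'
```

```text
t: 41.75
tool_pos: [0.682, -0.069, 0.1153]
tool_rot: [[-0.002, 1.0, -0.002], [1.0, 0.002, -0.0], [-0.0, -0.002, -1.0]]
wrist_force: [-0.4, -0.1, -0.3]
gripper_width: 0.318
gripper_force: 44.4
t: 42.75
tool_pos: [0.684, -0.0689, -0.0241]
tool_rot: [[-0.002, 1.0, 0.002], [1.0, 0.002, -0.0], [-0.0, 0.002, -1.0]]
wrist_force: [0.9, -0.3, -1.3]
gripper_width: 0.314
gripper_force: 44.4
```

```bash
python3 -m pendant '[[[0,0,0,0,0,0,-0.05],[0,0,0,0,0,0,-0.05],[0,0,0,0,0,0,-0.05],[0,0,0.6,0,0,0,-0.05],[0,0,1,0,0,0,-0.05],[0,0,1,0,0,0,-0.05],[0,0,1,0,0,0,-0.05],[-0.2,-0.1,1,0,0,0,0.2],[-0.8,-0.4,0.4,0,0,0,0.3],[-0.9,-0.5,0,0,0,0,0.3]]]'; python3 -m pendant '[[[-0.9,-0.5,0,0,0,0,0.3],[-0.9,-0.5,0,0,0,0,0.3],[-0.9,-0.5,0,0,0,0,0.3],[-0.9,-0.5,0,0,0,0,0.3],[-0.9,-0.5,0,0,0,0,0.3],[-0.9,-0.4,0,0,0,0,0.3],[-0.33,-0.17,0,0,0,0,0.3],[0,0,0,0,0,0,0.3],[0,0,0,0,0,0,0.3]]]'
python3 - <<'E'
from h import *
s,p,W,c=cloud('wrist');print(s['tool_pos'])
[print(o) for o in items(W,.005,.05,60)]
s,p,W,c=cloud('side');print('bin',items(W,.008,.04,8,.64,.73,-.083,.02)); print(items(W,.005,.05,30))
E
```

```text
t: 44.0
tool_pos: [0.6274, -0.0991, 0.1281]
tool_rot: [[-0.003, 1.0, 0.005], [1.0, 0.003, -0.001], [-0.001, 0.005, -1.0]]
wrist_force: [-0.1, -0.5, 0.2]
gripper_width: 0.651
gripper_force: 0.0
t: 45.12
tool_pos: [0.4556, -0.1908, 0.1254]
tool_rot: [[-0.002, 1.0, 0.002], [1.0, 0.002, -0.0], [-0.0, 0.002, -1.0]]
wrist_force: [0.5, 0.2, -0.0]
gripper_width: 0.649
gripper_force: 0.0
[ 0.45559478 -0.19080321  0.1253684 ]
[454, -191, 28, 27, 1, 'zmax 0.037', 1041]
[577, -275, 42, 5, 90, 'zmax 0.047', 921]
[408, -301, 28, 27, 51, 'zmax 0.037', 1048]
bin [[674, -68, 21, 8, 73, 'zmax 0.040', 24]]
[[577, -315, 122, 6, -90, 'zmax 0.049', 775], [453, -195, 28, 28, -46, 'zmax 0.040', 251], [407, -304, 29, 28, 73, 'zmax 0.041', 294]]
```

```bash
python3 -m pendant '[[[-0.05,0,-0.8,0,0,0,0.3],[0,0,-1,0,0,0,0.3],[0,0,-1,0,0,0,0.3],[0,0,-1,0,0,0,0.3],[0,0,-0.8,0,0,0,0.3],[0,0,-0.4,0,0,0,0.3],[0,0,-0.3,0,0,0,0.3],[0,0,0,0,0,0,0.3],[0,0,0,0,0,0,-1],[0,0,0,0,0,0,-1]]]' 45;  python3 -m pendant '[[[0,0,0,0,0,0,-1],[0,0,0,0,0,0,-1],[0,0,0,0,0,0,-1],[0,0,0.4,0,0,0,-1],[0,0,1,0,0,0,-1],[0,0,1,0,0,0,-1],[0,0,1,0,0,0,-1],[0,0,1,0,0,0,-1],[0,0,0.6,0,0,0,-1],[0,0,0,0,0,0,-1]]]'
```

```text
t: 46.48
tool_pos: [0.4534, -0.1911, -0.0332]
tool_rot: [[-0.002, 1.0, 0.002], [1.0, 0.002, -0.001], [-0.001, 0.002, -1.0]]
wrist_force: [0.0, -0.2, 2.1]
gripper_width: 0.314
gripper_force: 44.1
t: 47.72
tool_pos: [0.4538, -0.1913, 0.1177]
tool_rot: [[-0.002, 1.0, 0.004], [1.0, 0.002, -0.002], [-0.002, 0.004, -1.0]]
wrist_force: [0.5, -0.1, -1.6]
gripper_width: 0.316
gripper_force: 44.4
```

```bash
python3 -m pendant '[[[0.5,0.34,0,0,0,0,-1],[0.85,0.6,0,0,0,0,-1],[0.85,0.6,0,0,0,0,-1],[0.85,0.6,0,0,0,0,-1],[0.85,0.6,0,0,0,0,-1],[0.85,0.6,0,0,0,0,-1],[0.85,0.6,0,0,0,0,-1],[0.85,0.6,0,0,0,0,-1],[0.85,0.6,0,0,0,0,-1],[0.37,0.2,0,0,0,0,-1]]]'; python3 -m pendant '[[[0,0,0,0,0,0,-1],[0,0,0,0,0,0,-1],[0,0,-0.8,0,0,0,-1],[0,0,-1,0,0,0,-1],[0,0,-1,0,0,0,-1],[0,0,-0.9,0,0,0,-1],[0,0,-0.6,0,0,0,-1],[0,0,-0.4,0,0,0,-1],[0,0,0,0,0,0,-1],[0,0,0,0,0,0,-1]]]'
```

```text
t: 48.98
tool_pos: [0.6838, -0.0283, 0.1139]
tool_rot: [[-0.004, 1.0, -0.002], [1.0, 0.004, 0.001], [0.001, -0.002, -1.0]]
wrist_force: [-0.6, -0.3, -0.4]
gripper_width: 0.309
gripper_force: 44.4
t: 50.22
tool_pos: [0.6837, -0.0307, -0.0241]
tool_rot: [[-0.002, 1.0, 0.002], [1.0, 0.002, -0.0], [-0.0, 0.002, -1.0]]
wrist_force: [-0.4, 1.1, -0.7]
gripper_width: 0.309
gripper_force: 44.4
```

```bash
python3 -m pendant '[[[0,0,0,0,0,0,-0.05],[0,0,0,0,0,0,-0.05],[0,0,0,0,0,0,-0.05],[0,0,0.6,0,0,0,-0.05],[0,0,1,0,0,0,-0.05],[0,0,1,0,0,0,-0.05],[0,0,1,0,0,0,-0.05],[-0.2,-0.2,1,0,0,0,0.2],[-0.9,-0.9,0.4,0,0,0,0.3],[-0.9,-0.9,0,0,0,0,0.3]]]'; python3 -m pendant '[[[-0.9,-0.9,0,0,0,0,0.3],[-0.9,-0.9,0,0,0,0,0.3],[-0.9,-0.9,0,0,0,0,0.3],[-0.9,-0.9,0,0,0,0,0.3],[-0.9,-0.9,0,0,0,0,0.3],[-0.9,-0.9,0,0,0,0,0.3],[-0.9,-0.9,0,0,0,0,0.3],[-0.86,-0.74,0,0,0,0,0.3],[0,0,0,0,0,0,0.3],[0,0,0,0,0,0,0.3]]]'
python3 - <<'E'
from h import *
s,p,W,c=cloud('wrist');print(s['tool_pos'])
[print(o) for o in items(W,.005,.05,60)]
s,p,W,c=cloud('top');cv2.imwrite('pics/t9.png',p);print('bin',items(W,.02,.04,8,.64,.73,-.088,.02)); print(items(W,.005,.05,30))
E
```

```text
t: 51.48
tool_pos: [0.6239, -0.0912, 0.1281]
tool_rot: [[-0.003, 1.0, 0.005], [1.0, 0.003, -0.001], [-0.001, 0.005, -1.0]]
wrist_force: [0.4, -0.6, -0.1]
gripper_width: 0.649
gripper_force: 0.0
t: 52.72
tool_pos: [0.4087, -0.3018, 0.1258]
tool_rot: [[-0.001, 1.0, 0.002], [1.0, 0.001, -0.001], [-0.001, 0.002, -1.0]]
wrist_force: [-0.1, 0.1, -0.5]
gripper_width: 0.649
gripper_force: 0.0
[ 0.40868914 -0.30182528  0.12581959]
[577, -315, 120, 5, -90, 'zmax 0.047', 4309]
[408, -301, 28, 28, 47, 'zmax 0.037', 1041]
bin [[684, -33, 27, 27, 46, 'zmax 0.040', 131], [684, -70, 27, 26, -19, 'zmax 0.040', 130]]
[[578, -315, 119, 4, -90, 'zmax 0.049', 200], [409, -302, 27, 26, -85, 'zmax 0.039', 163]]
```

```bash
python3 -m pendant '[[[0,0,-0.8,0,0,0,0.3],[0,0,-1,0,0,0,0.3],[0,0,-1,0,0,0,0.3],[0,0,-1,0,0,0,0.3],[0,0,-0.8,0,0,0,0.3],[0,0,-0.4,0,0,0,0.3],[0,0,-0.3,0,0,0,0.3],[0,0,0,0,0,0,0.3],[0,0,0,0,0,0,-1],[0,0,0,0,0,0,-1]]]' 45;  python3 -m pendant '[[[0,0,0,0,0,0,-1],[0,0,0,0,0,0,-1],[0,0,0,0,0,0,-1],[0,0,0.4,0,0,0,-1],[0,0,1,0,0,0,-1],[0,0,1,0,0,0,-1],[0,0,1,0,0,0,-1],[0,0,1,0,0,0,-1],[0,0,0.6,0,0,0,-1],[0,0,0,0,0,0,-1]]]'
```

```text
t: 54.08
tool_pos: [0.4087, -0.3023, -0.0332]
tool_rot: [[-0.002, 1.0, 0.001], [1.0, 0.002, -0.001], [-0.001, 0.001, -1.0]]
wrist_force: [0.4, 0.6, 2.7]
gripper_width: 0.313
gripper_force: 44.1
t: 55.32
tool_pos: [0.4089, -0.3025, 0.1178]
tool_rot: [[-0.002, 1.0, 0.003], [1.0, 0.002, -0.003], [-0.003, 0.003, -1.0]]
wrist_force: [0.1, -0.4, -1.4]
gripper_width: 0.313
gripper_force: 44.3
```

```bash
python3 -m pendant '[[[0.5,0.6,0,0,0,0,-1],[0.9,1,0,0,0,0,-1],[0.9,1,0,0,0,0,-1],[0.9,1,0,0,0,0,-1],[0.9,1,0,0,0,0,-1],[0.9,1,0,0,0,0,-1],[0.9,1,0,0,0,0,-1],[0.9,1,0,0,0,0,-1],[0.9,1,0,0,0,0,-1],[0.9,1,0,0,0,0,-1]]]'; python3 -m pendant '[[[0.57,0.65,0,0,0,0,-1],[0,0,0,0,0,0,-1],[0,0,0,0,0,0,-1],[0,0,0,0,0,0,-1]]]'
```

```text
t: 56.58
tool_pos: [0.6657, -0.0127, 0.1142]
tool_rot: [[-0.002, 1.0, -0.003], [1.0, 0.002, 0.0], [0.0, -0.003, -1.0]]
wrist_force: [1.0, -0.6, 0.0]
gripper_width: 0.317
gripper_force: 44.4
t: 57.08
tool_pos: [0.682, 0.0048, 0.1155]
tool_rot: [[-0.001, 1.0, -0.002], [1.0, 0.001, -0.0], [-0.0, -0.002, -1.0]]
wrist_force: [-0.1, -0.2, -0.6]
gripper_width: 0.316
gripper_force: 44.4
```

```bash
python3 -m pendant '[[[0,0,-0.8,0,0,0,-1],[0,0,-1,0,0,0,-1],[0,0,-1,0,0,0,-1],[0,0,-0.9,0,0,0,-1],[0,0,-0.6,0,0,0,-1],[0,0,-0.4,0,0,0,-1],[0,0,0,0,0,0,-1],[0,0,0,0,0,0,-1]]]'; python3 -m pendant '[[[0,0,0,0,0,0,-0.05],[0,0,0,0,0,0,-0.05],[0,0,0,0,0,0,-0.05],[0,0,0.6,0,0,0,-0.05],[0,0,1,0,0,0,-0.05],[0,0,1,0,0,0,-0.05],[0,0,1,0,0,0,-0.05],[-0.2,-0.2,1,0,0,0,0.2],[-0.9,-0.9,0.4,0,0,0,0.3],[-0.9,-0.9,0,0,0,0,0.3]]]'; python3 -m pendant '[[[-0.9,-0.9,0,0,0,0,0.3],[-0.9,-0.9,0,0,0,0,0.3],[-0.9,-0.9,0,0,0,0,0.3],[-0.9,-0.9,0,0,0,0,0.3],[-0.9,-0.9,0,0,0,0,0.3],[-0.9,-0.9,0,0,0,0,0.3],[-0.9,-0.9,0,0,0,0,0.3],[-0.86,-0.74,0,0,0,0,0.3],[0,0,0,0,0,0,0.3],[0,0,0,0,0,0,0.3]]]'
python3 - <<'E'
from h import *
s,p,W,c=cloud('top');cv2.imwrite('pics/t10.png',p);print('bin',items(W,.02,.04,8,.64,.73,-.088,.023)); print(items(W,.005,.05,30))
E
```

```text
t: 58.08
tool_pos: [0.6841, 0.0057, -0.0241]
tool_rot: [[-0.002, 1.0, 0.002], [1.0, 0.002, -0.0], [-0.0, 0.002, -1.0]]
wrist_force: [0.0, -0.4, -0.9]
gripper_width: 0.317
gripper_force: 44.4
t: 59.32
tool_pos: [0.6242, -0.0548, 0.1281]
tool_rot: [[-0.003, 1.0, 0.005], [1.0, 0.003, -0.001], [-0.001, 0.005, -1.0]]
wrist_force: [-1.1, -0.7, -0.8]
gripper_width: 0.648
gripper_force: 0.0
t: 60.58
tool_pos: [0.4091, -0.2656, 0.1258]
tool_rot: [[-0.001, 1.0, 0.002], [1.0, 0.001, -0.001], [-0.001, 0.002, -1.0]]
wrist_force: [0.1, 0.6, -0.6]
gripper_width: 0.652
gripper_force: 0.0
bin [[684, 4, 26, 26, -1, 'zmax 0.040', 134], [685, -33, 27, 26, 3, 'zmax 0.040', 134], [684, -71, 27, 26, -30, 'zmax 0.040', 121]]
[[578, -315, 119, 4, -90, 'zmax 0.049', 201]]
```

View pics/t10.png

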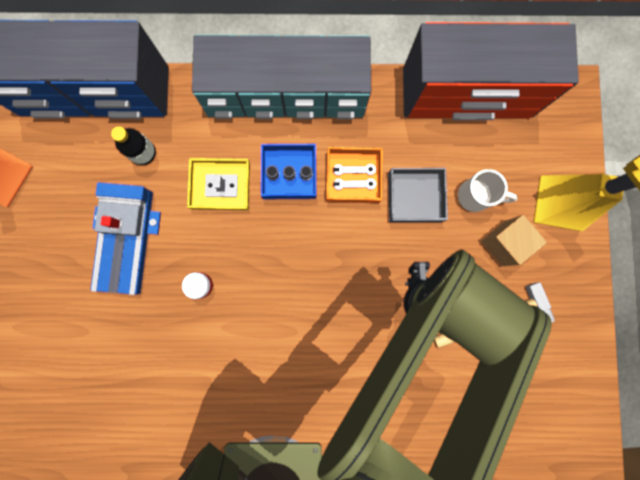

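The top view shows the three sockets in the blue bin, two spanners in the orange bin, the bracket in the yellow tray and the jaw shut. The bystanders in view haven't moved and the bench is clear, so I'm handing in.

```bash
python3 -c "
from cell import r
print(r.job_done())"
```

```text
the job is handed in; nothing more can be done
None
```

I handed the job in at about 61 s: the bracket is in the yellow tray, the empty vise is shut, the three sockets are in the blue bin and the two spanners in the orange bin, there were no brake pads to sort, and no verdict came back.

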